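Seat the mug mandrel in the marking turntable

TASK

Take the mug mandrel with the orange bands out of its rack and seat its tapered shank fully home in the turntable's spindle, with the two slots in its flange down over the spindle's two brass drive dogs: turn it under light pressure until it drops over them; press no harder than about 10 N, and do not force it. Only then turn the mandrel clockwise, and the spindle with it, gently round until its slots line up with the two orange marks on the housing, and let go. Leave everything else on the table where it is.

Things in the scene. Friction and masses are not known exactly. Their poses are not given: they have to be found in the camera images.
- mandrel_center (a point): Centre of the round, rubber-sleeved grip post (40 mm across, 50 mm tall) of the loose mandrel with ORANGE bands, about 0.3 kg; grasp it at any yaw. z is its axis, up. Below this point: flange, 64 mm across, top 25 mm and underside 35 mm down; tapered shank, 30 mm across at the flange, 17 mm at the tip, 81 mm down. x runs through the flange's slots
- mandrel: The same orange mandrel as a body; origin at the tip of its shank, axes as above. Two open slots 11 mm wide are cut right through the flange's rim, opposite each other on its x axis, from 17.5 mm radius outward; either slot fits either dog
- mandrel_b: Second mandrel of the same shape with BLUE bands, in the rack's other hole; bystander. Origin at the tip of its shank
- rack: Fixed wooden rack, 100 x 250 x 60 mm high (its x, y, z), origin at the centre of its underside, with two 35 mm holes 65 mm either side of the centre along its y; the mandrels stand in them, flange resting on the rack's top. Which is in which hole varies
- turntable: Fixed grey housing, 160 x 160 x 72 mm high, origin at the centre of its underside, z up, x along the line of its two orange marks. In its middle is the steel spindle, 66 mm across, its face 90 mm above the table, with a tapered bore that fits the shank: 32 mm wide at the mouth, 50 mm deep, under 1 mm clearance each side when home
- spindle_mouth (a point): Point on the spindle's axis at the bore's mouth, level with the spindle's face; axes as the housing, not turning with the spindle. With the mandrel fully home its flange lies on this face and its post's centre is 35 mm above this point; resting on top of the dogs it is 42 mm above
- home_mark (a point): Orange mark on the housing's top, on its +x side, 60 mm from the axis. Two brass dogs stand opposite each other on the spindle's face: 8 mm wide, 7 mm tall, from 21.5 to 31.5 mm radius. Their angle is NOT given: at the start their line stands 0.35 to 1.35 rad anticlockwise (from above) of the line of the marks
- home_mark2 (a point): The other orange mark, on the -x side, 60 mm from the axis. A brake of about 0.4 N m holds the spindle against light rubbing; driven by the dogs it turns steadily, with no stop at the marks (it can go 0.5 rad past them), and stays where it is left. The slots' play on the dogs is about 0.06 rad each way
- mug_a: white enamel mug, 82 mm across, 80 mm tall, with a side handle; bystander. Origin at the centre of its underside
- mug_b: white enamel mug, 82 mm across, 80 mm tall, with a side handle; bystander. Origin at the centre of its underside
- mug_c: white enamel mug, 82 mm across, 80 mm tall, with a side handle; bystander. Origin at the centre of its underside (blue rim)
- flask: dark steel flask, 68 mm across, 190 mm tall; bystander. Origin at the centre of its underside
- giftbox: cardboard gift box, 80 mm cube; bystander. Origin at the centre of its underside
- tin: small tin with a yellow label, 60 mm across, 70 mm tall; bystander. Origin at the centre of its underside
Things that resemble listed ones, but are neither listed nor needed, are in the scene too. There is more than one size of the turntable; the job needs the largest.

How it is judged:
On the way:
1. the orange mandrel sits fully home in the spindle, its slots over the dogs, with the spindle not yet turned home (z of mandrel_center in the frame of spindle_mouth below 0.0375 m and horizontal distance between mandrel_center and spindle_mouth below 0.004 m and angle between mandrel_center's own z axis and vertical below 0.05 rad and angle between the x axis of mandrel_center and the x axis of turntable, either way round above 0.2 rad), for 0.2 s.
At the end, for the whole second after the job is handed in: Seated before it was turned, the orange mandrel is fully home (within 2.5 mm of its home height, 4 mm of the spindle axis, upright within 0.05 rad), its slots within 0.14 rad of the line of the orange marks, at rest (z of mandrel_center in the frame of spindle_mouth below 0.0375 m and horizontal distance between mandrel_center and spindle_mouth below 0.004 m and angle between mandrel_center's own z axis and vertical below 0.05 rad and linear speed of mandrel below 0.01 m/s and angular speed of mandrel below 0.1 rad/s and angle between the x axis of mandrel_center and the x axis of turntable, either way round below 0.14 rad); the robot touches nothing.
It fails at once if the orange mandrel is pressed on the turntable with more than 35 N before it has dropped over the dogs (contact force between mandrel and turntable above 35 N and z of mandrel_center in the frame of spindle_mouth above 0.0385 m).
It fails at once if the orange mandrel is forced: it presses on the turntable with more than 60 N (contact force between mandrel and turntable above 60 N).
It fails at once if the gripper or arm bears on the turntable with more than 20 N (contact force between any of the fingers, the arm and turntable above 20 N).
It fails at once if a bystander is moved more than 25 mm (distance of any of mandrel_b, mug_a, mug_b, mug_c, flask, giftbox, tin from where it was at the start of the episode above 0.025 m).
It also fails if it takes over 64 s, if anything falls off the work surface, if the arm or the gripper's body presses on something with over 40 N, if the wrist force passes 120 N, or if a joint passes its speed limit or range.

ROBOT

A 6-joint arm with a two-finger parallel gripper is mounted at the origin on the work surface. World frame = base frame: x ahead of the robot, y to its left, z up, the work surface at z = 0. Lengths are in m, angles in rad, forces in N, time in s.
With the tool pointing down it reaches from about 0.325 to 0.925 m from the base axis. Payload 3.1 kg.
Tool frame: the origin (TCP) lies at the very end of the fingers, on their centre line; the grasp point (between the pads) lies arm.tcp_to_grasp behind it (arm.tcp_to_grasp is the distance from the TCP to the grasp point, in m); z points along the fingers, y is the line along which they close (so a half turn about z gives the same grasp; the last joint's range is limited). The gripper opens to 85 mm and grips with 20 to 120 N. Pads are 22 mm wide; open, the fingers measure 114 mm over their backs; the gripper's body (76 mm by 85 mm) begins 54 mm behind the grasp point. The pads swing forward as they close: fully open they stand 13 mm farther back than shut.
Start: joints at [1.083, 0.217, 1.613, -0, 1.311, -0.112], TCP at [0.229, 0.581, 0.2] pointing down, gripper open.
Joint ranges: [-2.75, 2.75], [-0.78, 2.1], [0.31, 2.55], [-1.13, 4.27], [0.13, 2.63], [-2.58, 2.58]. Speed limits (rad/s): [2.79, 2.79, 3.14, 3.14, 3.14, 3.14].

INTERFACE

Orientations are given as a 3x3 rotation matrix whose columns are the frame's x, y, z axes.
In Python, from plant import arm gives the robot as it stands.
- The arm moves only by the tool carry_out, never from a script. Its argument "targets" is a list of rows, each an object with "claw": the finger opening in cm, from 0 to 8.54; "slide": the shift along the tool's x, y, z in cm, a list of three; "roll": the turn about the tool's z in rad. In form: [{"claw": claw, "slide": [x, y, z], "roll": roll}, ...]. A call has 1 to 8 rows; each row is the pose to reach, as a shift and turn from the pose commanded when the call began, along the tool's axes at that moment; what a row does not reach only later rows make up. A row lasts 1/12 s, in which the tool goes at most 41.7 mm and 7.16 degrees, less where a joint would pass 70% of its speed; a pose out of reach is approached as far as the arm can. A call with a gripper value outside its range is refused whole. The fingers move at their own pace and stop on an object; "squeeze" is the grip in N (left out, the last holds). Time passes only in rows, so rows that repeat a pose let the fingers close. It gives the time, the measured TCP pose, the force, the opening and the grip force at its end, in the units of the state.
- arm.get_obs(): the state, without advancing time (a new reading comes with each control period).
- arm.read_camera(name): name is "scene" or "top"; returns a dict with "image" (420x560x3 uint8, red, green, blue), "z_map" (420x560 float32, m along the optical axis (not along the pixel's ray), 0 where there is no reading), "fx", "fy", "cx", "cy" (pixels), "position" and "attitude" of the camera in the world. Camera axes: x right, y up, looking along -z (the intrinsics and any distortion apply to the point x, -y, -z); pixel columns grow to the right and rows downward; lengths in m; the calibration is good to about 2 mm. A picture is of the moment at which its call begins.
- arm.job_done(): hands the job in; it is judged then, once.
The state is a dict: "t": time; "joints": joint angles; "joint_velocities": joint speeds; "effort": joint torques, N m; "ee_pos": TCP position; "ee_rot": TCP orientation; "wrist_force": force on the tool from outside, world axes, zero at the start; "torque": the same for the moment, N m; "width": finger opening in m; "grasp_force": force on a finger pad.
Only numpy, scipy, OpenCV 4.12 (cv2) and the standard library are available. Lean on these libraries where they do the work, as an engineer would, in place of code of your own. Each camera call takes 0.05 s, during which the arm holds its last target. There are 200 camera calls.

## Working session

There is one attempt and no reset: what is moved stays moved. The work goes in short steps, Python scripts to look and compute and a tool call to move; the robot and the scene stay as the last step left them, time stands still between calls to the robot, and variables do not carry over. Pictures are saved under pics/ and viewed, at most 10 in all, crops included, and the job is handed in when it is done.

Besides the shell and the picture viewer there is one more tool, called after ">>>" by a JSON object that holds its "api" and its "payload". carry_out: Moves the arm, as the interface text tells. Its arguments: {"type":"object","properties":{"targets":{"type":"array"},"squeeze":{"type":"number"}},"required":["targets"]}

```bash
mkdir -p pics; cat > h.py <<'E'
import numpy as np, cv2
from plant import arm
def look(n):
    c=arm.read_camera(n); return c
def save(c,f,crop=None,s=1):
    im=c["image"][:,:,::-1]
    if crop: r0,r1,c0,c1=crop; im=im[r0:r1,c0:c1]
    cv2.imwrite("pics/"+f,cv2.resize(im,None,fx=s,fy=s,interpolation=cv2.INTER_CUBIC))
def rot(c):
    R=np.array(c["attitude"],float)
    return R
def ray(c,u,v):
    d=np.array([(u-c["cx"])/c["fx"],-(v-c["cy"])/c["fy"],-1.0]); return rot(c)@d
def onz(c,u,v,z):
    d=ray(c,u,v);p=np.array(c["position"]);return p+d*(z-p[2])/d[2]
def depthpt(c,u,v):
    return np.array(c["position"])+ray(c,u,v)*c["z_map"][int(v),int(u)]
E
python3 - <<'E'
from h import *
for n in ("scene","top"):
    c=look(n); save(c,n+"0.png",s=1.42)
    print(n,{k:c[k] for k in c if k not in("image","z_map")}, (c["z_map"]>0).mean())
o=arm.get_obs(); print(o, arm.tcp_to_grasp)
E
```

```text
scene {'fx': 408.79496809575437, 'fy': 408.79496809575437, 'cx': 279.581141021398, 'cy': 211.97044148856313, 'position': array([1.40849729, 0.12817027, 0.81533933]), 'attitude': array([[-0.17082313, -0.61865909,  0.76686399],
       [ 0.98528466, -0.11183509,  0.1292558 ],
       [ 0.00579703,  0.77765921,  0.62865933]])} 0.9959821428571428
top {'fx': 435.75887815399534, 'fy': 435.75887815399534, 'cx': 279.2439561569876, 'cy': 206.20096785117292, 'position': array([ 0.33724272, -0.02365402,  1.36134331]), 'attitude': array([[-0.01895032,  0.98727734, -0.15787444],
       [-0.99968702, -0.02128952, -0.01313878],
       [-0.01633269,  0.15757604,  0.98737178]])} 0.9962117346938776
{'t': 0.1, 'joints': array([ 1.08280562e+00,  2.17701207e-01,  1.61477718e+00,  3.08302650e-05,
        1.31129587e+00, -1.12192587e-01]), 'joint_velocities': array([-0.00012749, -0.00049144, -0.00128924, -0.00015059,  0.00095674,
       -0.00089407]), 'effort': array([-1.03252845e-03, -3.98076046e+01, -3.04970026e+01, -2.36404621e-04,
        4.20219250e-03,  3.39623318e-05]), 'ee_pos': array([0.22897267, 0.58068686, 0.19848314]), 'ee_rot': array([[-9.30211938e-01,  3.67021320e-01, -1.04916734e-03],
       [ 3.67022718e-01,  9.30210011e-01, -1.91298516e-03],
       [ 2.73839626e-04, -2.16454988e-03, -9.99997620e-01]]), 'wrist_force': array([-0.36981025,  0.44052997,  0.02901861]), 'torque': array([-0.00366488, -0.03648078, -0.01899335]), 'grasp_force': 0.0, 'width': 0.08544640362480878} 0.0187
```

View pics/top0.png

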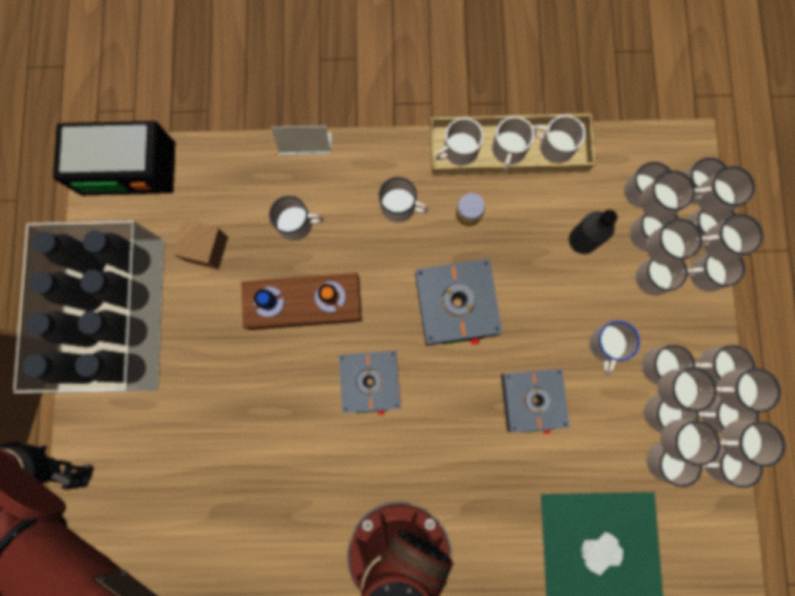

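View pics/scene0.png

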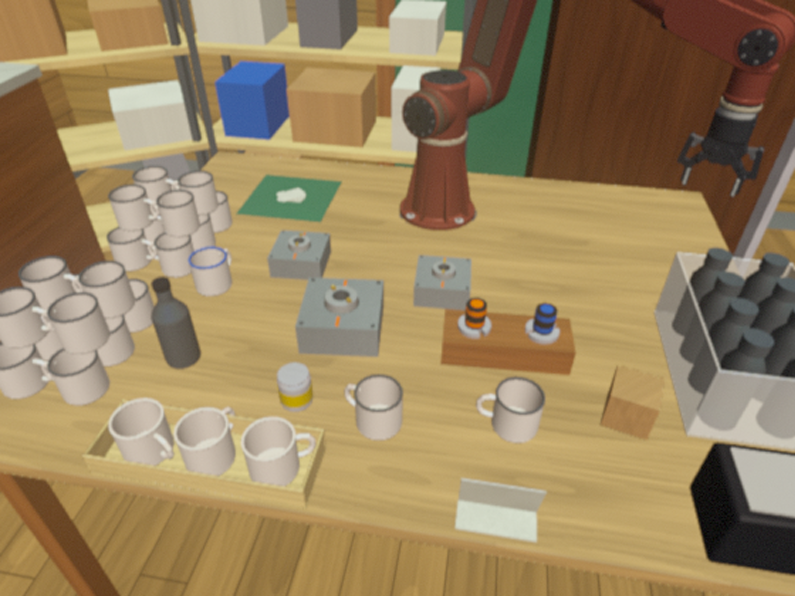

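The top view shows three turntables: (458,300), (370,381) and (535,400) in the 1.42x picture. The first is clearly the largest. The orange mandrel is at (328,294) and the blue one at (265,299). I'll confirm these in an enlarged crop while measuring.

```bash
cat >> h.py <<'E'
def orange(c):
    h=cv2.cvtColor(c["image"],cv2.COLOR_RGB2HSV)
    m=cv2.inRange(h,(4,160,110),(17,255,255))
    n,l,s,ce=cv2.connectedComponentsWithStats(m)
    return [(s[i][:5].tolist(),ce[i].round(1).tolist()) for i in range(1,n) if s[i][4]>=6],l
E
python3 - <<'E'
from h import *
a=look("top"); b=look("scene")
A=cv2.resize(a["image"][170:245,215:360,::-1],None,fx=5,fy=5,interpolation=cv2.INTER_CUBIC)
B=cv2.resize(b["image"][185:265,200:360,::-1],None,fx=4.5,fy=4.5,interpolation=cv2.INTER_CUBIC)
cv2.imwrite("pics/cropA.png",A);cv2.imwrite("pics/cropB.png",B)
for c in(a,b):
    for s,ce in orange(c)[0]: print(s,ce,depthpt(c,*ce).round(4))
    print()
E
```

```text
[93, 129, 9, 2, 17] [96.8, 129.5] [0.792  0.5494 0.0854]
[171, 194, 81, 35, 1097] [211.8, 211.0] [0.5346 0.1976 0.0627]
[226, 202, 9, 9, 66] [229.9, 205.8] [0.54   0.1355 0.1195]
[331, 239, 7, 4, 9] [334.1, 241.0] [ 0.4378 -0.1692  0.0473]
[266, 290, 5, 3, 9] [267.8, 290.9] [0.2936 0.0331 0.0352]
[383, 304, 4, 2, 6] [384.7, 304.5] [ 0.2474 -0.3135  0.0327]
[0, 363, 3, 5, 8] [0.6, 364.8] [0.1985 0.4602 0.6033]
[273, 362, 5, 4, 11] [275.2, 363.8] [0.0808 0.0152 0.0159]
[0, 372, 3, 4, 6] [1.0, 373.7] [0.1846 0.4568 0.6056]

[536, 0, 5, 3, 9] [537.8, 1.0] [0.1774 0.5771 0.5847]
[543, 3, 10, 4, 11] [547.5, 4.6] [0.1844 0.6    0.5789]
[545, 9, 9, 4, 15] [548.6, 10.4] [0.2183 0.5945 0.5727]
[555, 14, 5, 8, 15] [557.2, 17.3] [0.2251 0.6172 0.5597]
[551, 16, 3, 5, 8] [552.4, 18.4] [0.2588 0.5938 0.564 ]
[534, 53, 5, 10, 18] [536.3, 57.3] [0.265  0.5896 0.474 ]
[15, 65, 18, 13, 57] [23.5, 70.9] [-0.3434 -1.4467  0.0853]
[0, 82, 6, 4, 11] [1.9, 83.4] [-0.1868 -1.4451  0.0831]
[6, 83, 4, 4, 6] [7.3, 84.5] [-0.2207 -1.4517  0.0642]
[33, 100, 8, 6, 15] [35.7, 102.1] [-0.3422 -1.4454 -0.0758]
[39, 105, 5, 5, 11] [41.3, 106.5] [-0.366  -1.4435 -0.1104]
[0, 109, 31, 23, 84] [13.7, 120.4] [-0.1686 -1.4505 -0.0944]
[331, 210, 10, 7, 36] [335.6, 213.3] [0.5402 0.1349 0.1209]
[328, 217, 16, 7, 64] [335.4, 220.5] [0.5607 0.1365 0.1128]
[237, 224, 2, 5, 8] [237.4, 225.6] [ 0.5868 -0.1281  0.0764]
[328, 226, 13, 5, 42] [334.0, 228.1] [0.5612 0.1352 0.0861]
[312, 240, 92, 23, 1178] [359.1, 251.8] [0.5864 0.2096 0.0339]
[0, 333, 68, 87, 1166] [30.5, 376.0] [ 0.9127 -0.6907 -0.3139]
[39, 352, 6, 7, 8] [41.6, 354.6] [ 0.8702 -0.6631 -0.2614]
[64, 389, 5, 7, 8] [65.9, 391.8] [ 0.8699 -0.6623 -0.4782]
```

View pics/cropA.png

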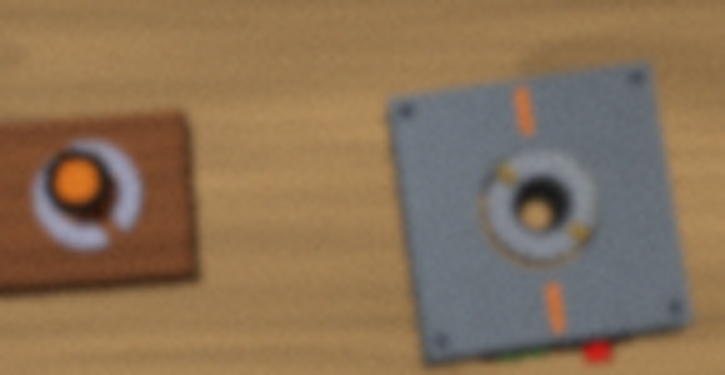

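View pics/cropB.png

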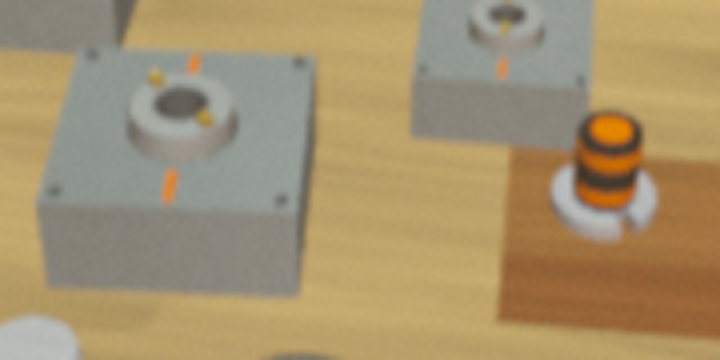

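Crop A shows the largest turntable with marks at (524,111) and (555,308) and dogs at (507,174) and (580,231). The orange mandrel's post top is at (77,182), with its slot at about (118,222). Crop B agrees, with dogs at (157,77) and (205,118) and a slot at (633,215). This is the only large turntable and the only orange mandrel.

```bash
python3 - <<'E'
from h import *
a=look("top"); b=look("scene")
A=lambda x,y:(215+x/5-.4,170+y/5-.4)
B=lambda x,y:(200+x/4.5-.4,185+y/4.5-.4)
def tri(p,q):
    d1,d2=ray(a,*p),ray(b,*q); o1,o2=a["position"],b["position"]
    s=np.linalg.lstsq(np.c_[d1,-d2],o2-o1,rcond=None)[0]
    x,y=o1+s[0]*d1,o2+s[1]*d2; return ((x+y)/2).round(4),round(np.linalg.norm(x-y)*1e3,1)
for n,p,q in [("m+",(524,111),(170,187)),("m-",(555,308),(195,64)),("dog+",(507,174),(205,118)),("dogx",(507,174),(157,77)),("dog-",(580,231),(157,77)),("dogy",(580,231),(205,118)),("post",(77,182),(610,130)),("slot",(118,222),(633,215))]:
    print(n,tri(A(*p),B(*q)))
f=lambda c,p,z:onz(c,*p,z)[:2]
for nm,c,T,mp,mm,d1,d2,po,sl in [("top",a,A,(524,111),(555,308),(507,174),(580,231),(77,182),(118,222)),("scene",b,B,(170,187),(195,64),(157,77),(205,118),(610,130),(633,215))]:
    P=[f(c,T(*p),z) for p,z in((mp,.072),(mm,.072),(d1,.095),(d2,.095),(po,.12),(sl,.07))]
    ang=lambda v:np.arctan2(v[1],v[0]).round(3)
    print(nm,"marks mid",(P[0]+P[1])/2,"dog mid",(P[2]+P[3])/2,"post",P[4],"mark ang",ang(P[0]-P[1]),"dog ang",ang(P[3]-P[2]),np.linalg.norm(P[3]-P[2]),"slot",ang(P[5]-P[4]),np.linalg.norm(P[5]-P[4]))
E
```

```text
m+ (array([ 0.5847, -0.1285,  0.0725]), np.float64(0.8))
m- (array([ 0.465 , -0.1422,  0.0764]), np.float64(0.3))
dog+ (array([ 0.5427, -0.1154,  0.0957]), np.float64(0.9))
dogx (array([ 0.5418, -0.1285,  0.1243]), np.float64(32.0))
dog- (array([ 0.5078, -0.1561,  0.096 ]), np.float64(0.7))
dogy (array([ 0.5086, -0.1428,  0.067 ]), np.float64(33.8))
post (array([0.5395, 0.1345, 0.1197]), np.float64(1.4))
slot (array([0.5262, 0.1374, 0.0403]), np.float64(34.2))
top marks mid [ 0.52503093 -0.13529056] dog mid [ 0.52539366 -0.13578846] post [0.53938314 0.1351912 ] mark ang 0.12 dog ang -2.267 0.054174644476358925 slot -2.313 0.024684818298984616
scene marks mid [ 0.52174503 -0.13651308] dog mid [ 0.5242334 -0.1361252] post [0.54005166 0.13379906] mark ang 0.119 dog ang 0.848 0.0535866444459313 slot 0.851 0.02610215095655488
```

>>> {"api": "carry_out", "payload": {"targets": [{"claw": 8.5,"slide": [-9.5,-21,-5],"roll": 0},{"claw": 8.5,"slide": [-9.5,-21,-5],"roll": 0},{"claw": 8.5,"slide": [-9.5,-21,-5],"roll": 0},{"claw": 8.5,"slide": [-9.5,-21,-5],"roll": 0},{"claw": 8.5,"slide": [-9.5,-21,-5],"roll": 0},{"claw": 8.5,"slide": [-9.5,-21,-5],"roll": 0},{"claw": 8.5,"slide": [-45.3,-30.1,-3],"roll": 0},{"claw": 8.5,"slide": [-45.3,-30.1,-3],"roll": 0}], "squeeze": 50}}

```text
t: 0.97
ee_pos: [0.3083, 0.3018, 0.2465]
ee_rot: [[-0.931, 0.364, 0.003], [0.364, 0.931, 0.003], [-0.002, 0.003, -1.0]]
wrist_force: [0.4, 1.0, 0.3]
width: 0.0851
grasp_force: 0.0
```

>>> {"api": "carry_out", "payload": {"targets": [{"claw": 8.5,"slide": [-24,-6,5],"roll": 0},{"claw": 8.5,"slide": [-24,-6,5],"roll": 0},{"claw": 8.5,"slide": [-24,-6,5],"roll": 0},{"claw": 8.5,"slide": [-24,-6,5],"roll": 0},{"claw": 8.5,"slide": [-24,-6,5],"roll": 0},{"claw": 8.5,"slide": [-24,-6,5],"roll": 0},{"claw": 8.5,"slide": [-24,-6,5],"roll": 0},{"claw": 8.5,"slide": [-24,-6,5],"roll": 0}]}}

```text
t: 1.63
ee_pos: [0.5102, 0.1569, 0.1941]
ee_rot: [[-0.929, 0.371, -0.002], [0.371, 0.929, -0.0], [0.002, -0.001, -1.0]]
wrist_force: [-1.0, -0.8, 0.2]
width: 0.085
grasp_force: 0.0
```

```bash
cat >> h.py <<'E'
def to(p):
    o=arm.get_obs(); print("t",round(o["t"],2),"pos",o["ee_pos"].round(4),"w",round(o["width"],4),"F",o["wrist_force"].round(1),"slide cm",(o["ee_rot"].T@(np.array(p)-o["ee_pos"])*100).round(2))
E
python3 - <<'E'
from h import *
to((.5396,.1347,.079))
c=look("scene"); save(c,"over.png",(100,290,220,440),3.0)
E
```

```text
t 1.63 pos [0.5102 0.1569 0.1941] w 0.085 F [-1.  -0.8  0.2] slide cm [-3.58 -0.96 11.5 ]
```

View pics/over.png

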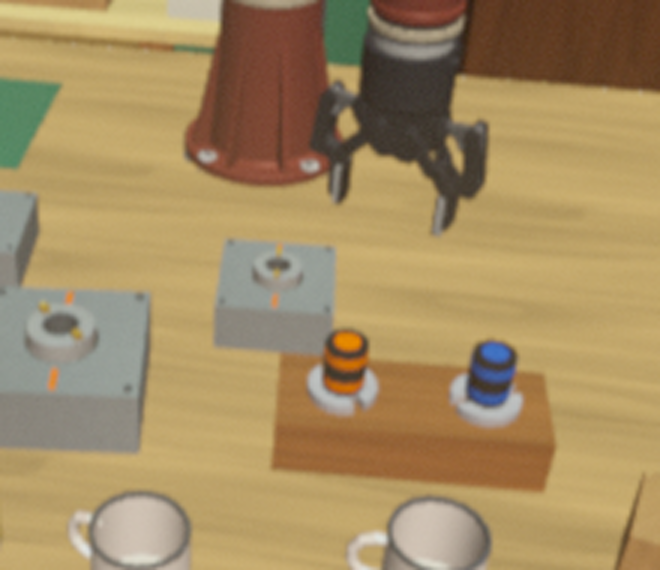

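The gripper hangs above and short of the orange post at crop (347,360), with the fingers at (338,190) and (437,225). It is clear of everything, so I'll move over and go down.

>>> {"api": "carry_out", "payload": {"targets": [{"claw": 8.5,"slide": [-3.6,-1,1],"roll": 0},{"claw": 8.5,"slide": [-3.6,-1,4],"roll": 0},{"claw": 8.5,"slide": [-3.6,-1,7],"roll": 0},{"claw": 8.5,"slide": [-3.6,-1,9],"roll": 0},{"claw": 8.5,"slide": [-3.6,-1,11],"roll": 0},{"claw": 8.5,"slide": [-3.6,-1,11.5],"roll": 0},{"claw": 8.5,"slide": [-3.6,-1,11.5],"roll": 0},{"claw": 8.5,"slide": [-3.6,-1,11.5],"roll": 0}]}}

```text
t: 2.35
ee_pos: [0.5392, 0.1371, 0.0813]
ee_rot: [[-0.931, 0.366, 0.001], [0.366, 0.931, 0.0], [-0.001, 0.001, -1.0]]
wrist_force: [-0.0, 0.3, 0.8]
width: 0.0847
grasp_force: 0.0
```

```bash
python3 - <<'E'
from h import *
to((.5396,.1347,.079))
E
```

```text
t 2.35 pos [0.5392 0.1371 0.0813] w 0.0847 F [-0.   0.3  0.8] slide cm [-0.12 -0.21  0.23]
```

>>> {"api": "carry_out", "payload": {"targets": [{"claw": 3.5,"slide": [-0.1,-0.2,0.1],"roll": 0},{"claw": 3.5,"slide": [-0.1,-0.2,0.1],"roll": 0},{"claw": 3.5,"slide": [-0.1,-0.2,0.1],"roll": 0},{"claw": 3.5,"slide": [-0.1,-0.2,0.1],"roll": 0},{"claw": 3.5,"slide": [-0.1,-0.2,0.1],"roll": 0},{"claw": 3.5,"slide": [-0.1,-0.2,0.1],"roll": 0},{"claw": 3.5,"slide": [-0.1,-0.2,0.1],"roll": 0},{"claw": 3.5,"slide": [-0.1,-0.2,0.1],"roll": 0}], "squeeze": 50}}

```text
t: 3.02
ee_pos: [0.5406, 0.1346, 0.081]
ee_rot: [[-0.93, 0.367, 0.002], [0.367, 0.93, 0.002], [-0.002, 0.002, -1.0]]
wrist_force: [-0.3, 1.1, 6.0]
width: 0.037
grasp_force: 49.4
```

>>> {"api": "carry_out", "payload": {"targets": [{"claw": 3.5,"slide": [0,0,-1],"roll": 0},{"claw": 3.5,"slide": [0,0,-3],"roll": 0},{"claw": 3.5,"slide": [0,0,-5],"roll": 0},{"claw": 3.5,"slide": [0,0,-8],"roll": 0},{"claw": 3.5,"slide": [0,0,-11],"roll": 0},{"claw": 3.5,"slide": [0,0,-13],"roll": 0},{"claw": 3.5,"slide": [0,0,-13],"roll": 0},{"claw": 3.5,"slide": [0,0,-13],"roll": 0}]}}

```text
t: 3.68
ee_pos: [0.5398, 0.1337, 0.2099]
ee_rot: [[-0.93, 0.367, 0.002], [0.367, 0.93, -0.0], [-0.002, 0.001, -1.0]]
wrist_force: [-0.6, -0.3, -4.9]
width: 0.0371
grasp_force: 50.8
```

```bash
python3 - <<'E'
from h import *
to((.525,-.1357,.205))
E
```

```text
t 3.68 pos [0.5398 0.1337 0.2099] w 0.0371 F [-0.6 -0.3 -4.9] slide cm [ -8.51 -25.61   0.49]
```

>>> {"api": "carry_out", "payload": {"targets": [{"claw": 3.5,"slide": [-1,-3,0],"roll": 0},{"claw": 3.5,"slide": [-2.1,-6.5,0],"roll": 0},{"claw": 3.5,"slide": [-3.4,-10,0],"roll": 0},{"claw": 3.5,"slide": [-4.7,-14,0],"roll": 0},{"claw": 3.5,"slide": [-6,-18,0],"roll": 0},{"claw": 3.5,"slide": [-7.3,-22,0],"roll": 0},{"claw": 3.5,"slide": [-8.2,-24.6,0],"roll": 0},{"claw": 3.5,"slide": [-8.5,-25.6,0],"roll": 0}]}}

```text
t: 4.35
ee_pos: [0.5218, -0.1393, 0.2056]
ee_rot: [[-0.929, 0.371, -0.006], [0.371, 0.929, -0.001], [0.005, -0.003, -1.0]]
wrist_force: [0.2, 0.5, -3.3]
width: 0.0371
grasp_force: 51.2
```

>>> {"api": "carry_out", "payload": {"targets": [{"claw": 3.5,"slide": [0,0,0],"roll": 0},{"claw": 3.5,"slide": [0,0,0],"roll": 0},{"claw": 3.5,"slide": [0,0,0],"roll": 0},{"claw": 3.5,"slide": [0,0,0],"roll": 0}]}}

```text
t: 4.68
ee_pos: [0.524, -0.1337, 0.2081]
ee_rot: [[-0.931, 0.365, -0.002], [0.365, 0.931, 0.001], [0.002, 0.001, -1.0]]
wrist_force: [0.1, 0.0, -3.0]
width: 0.037
grasp_force: 51.2
```

```bash
python3 - <<'E'
from h import *
to((.525,-.1357,.205)); print(arm.get_obs()["joints"].round(3))
b=look("scene");a=look("top")
B=cv2.resize(b["image"][125:265,180:330,::-1],None,fx=4,fy=4,interpolation=cv2.INTER_CUBIC)
cv2.imwrite("pics/hold.png",B)
for s,ce in orange(b)[0]:
    if 180<ce[0]<330 and 100<ce[1]<265: print(s,ce,depthpt(b,*ce).round(4))
E
```

```text
t 4.68 pos [ 0.524  -0.1337  0.2081] w 0.037 F [ 0.1  0.  -3. ] slide cm [-0.17 -0.15  0.31]
[-3.800e-01  3.200e-02  1.802e+00  1.000e-03  1.310e+00 -1.577e+00]
[233, 158, 8, 6, 25] [236.6, 160.6] [ 0.5263 -0.1353  0.248 ]
[231, 165, 14, 6, 54] [237.1, 167.5] [ 0.5452 -0.1296  0.2394]
[232, 173, 13, 6, 48] [238.5, 175.9] [ 0.542  -0.1284  0.2114]
[237, 224, 2, 5, 8] [237.4, 225.6] [ 0.5842 -0.1289  0.0741]
```

View pics/hold.png

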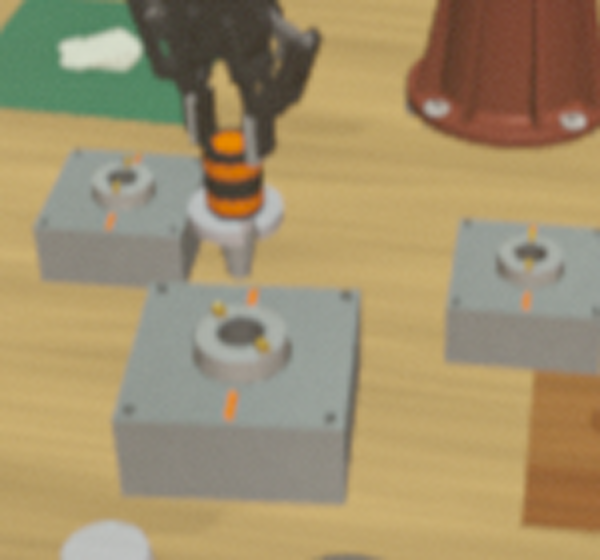

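The mandrel hangs upright in the fingers, with its shank tip at crop (238,270) above the bore at (242,333) and dogs at (219,308) and (263,345). I'll correct by about 2 mm and lower into the bore.

>>> {"api": "carry_out", "payload": {"targets": [{"claw": 3.5,"slide": [-0.1,-0.2,1],"roll": 0},{"claw": 3.5,"slide": [-0.1,-0.2,2],"roll": 0},{"claw": 3.5,"slide": [-0.1,-0.2,3.5],"roll": 0},{"claw": 3.5,"slide": [-0.1,-0.2,5],"roll": 0},{"claw": 3.5,"slide": [-0.1,-0.2,6],"roll": 0},{"claw": 3.5,"slide": [-0.1,-0.2,6.5],"roll": 0},{"claw": 3.5,"slide": [-0.1,-0.2,6.5],"roll": 0},{"claw": 3.5,"slide": [-0.1,-0.2,6.5],"roll": 0}]}}

```text
t: 5.45
ee_pos: [0.5247, -0.1376, 0.144]
ee_rot: [[-0.93, 0.367, -0.0], [0.367, 0.93, 0.0], [0.0, -0.0, -1.0]]
wrist_force: [-0.7, -0.8, -3.4]
width: 0.037
grasp_force: 51.2
```

```bash
python3 - <<'E'
from h import *
to((.525,-.1357,.118))
b=look("scene")
cv2.imwrite("pics/low.png",cv2.resize(b["image"][170:260,190:290,::-1],None,fx=6,fy=6,interpolation=cv2.INTER_CUBIC))
E
```

```text
t 5.45 pos [ 0.5247 -0.1376  0.144 ] w 0.037 F [-0.7 -0.8 -3.4] slide cm [0.04 0.19 2.6 ]
```

View pics/low.png

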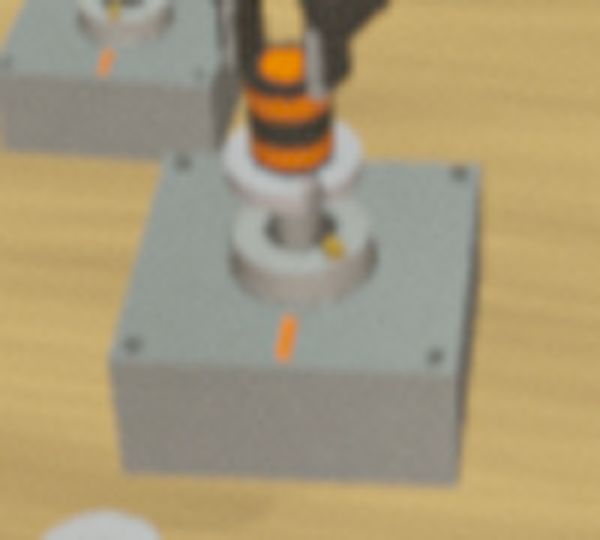

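The shank is in the bore, about 2 mm left of centre: shank at (297,225), ring centre at (304,240). The slot at (316,190) sits above the dog at (332,245). I'll correct by 2 mm in y and go on down.

>>> {"api": "carry_out", "payload": {"targets": [{"claw": 3.5,"slide": [0,0.2,0.3],"roll": 0},{"claw": 3.5,"slide": [0,0.2,0.7],"roll": 0},{"claw": 3.5,"slide": [0,0.2,1.1],"roll": 0},{"claw": 3.5,"slide": [0,0.2,1.5],"roll": 0},{"claw": 3.5,"slide": [0,0.2,1.7],"roll": 0},{"claw": 3.5,"slide": [0,0.2,1.9],"roll": 0},{"claw": 3.5,"slide": [0,0.2,1.9],"roll": 0},{"claw": 3.5,"slide": [0,0.2,1.9],"roll": 0}]}}

```text
t: 6.17
ee_pos: [0.5254, -0.1358, 0.125]
ee_rot: [[-0.93, 0.367, -0.0], [0.367, 0.93, 0.0], [0.0, -0.0, -1.0]]
wrist_force: [-0.0, -0.5, -3.6]
width: 0.0368
grasp_force: 51.2
```

```bash
python3 - <<'E'
from h import *
to((.525,-.1357,.118))
E
```

```text
t 6.17 pos [ 0.5254 -0.1358  0.125 ] w 0.0368 F [-0.  -0.5 -3.6] slide cm [ 0.04 -0.    0.7 ]
```

>>> {"api": "carry_out", "payload": {"targets": [{"claw": 3.5,"slide": [0,0,0.2],"roll": 0},{"claw": 3.5,"slide": [0,0,0.4],"roll": 0},{"claw": 3.5,"slide": [0,0,0.5],"roll": 0},{"claw": 3.5,"slide": [0,0,0.6],"roll": 0},{"claw": 3.5,"slide": [0,0,0.7],"roll": 0},{"claw": 3.5,"slide": [0,0,0.75],"roll": 0},{"claw": 3.5,"slide": [0,0,0.75],"roll": 0}]}}

```text
t: 6.75
ee_pos: [0.5258, -0.136, 0.1183]
ee_rot: [[-0.93, 0.367, 0.001], [0.367, 0.93, -0.0], [-0.001, -0.0, -1.0]]
wrist_force: [-0.9, -0.3, -0.7]
width: 0.0371
grasp_force: 51.5
```

>>> {"api": "carry_out", "payload": {"targets": [{"claw": 3.5,"slide": [0,0,0.05],"roll": 0},{"claw": 3.5,"slide": [0,0,0.1],"roll": 0},{"claw": 3.5,"slide": [0,0,0.1],"roll": 0}]}}

```text
t: 7.0
ee_pos: [0.5263, -0.1363, 0.1181]
ee_rot: [[-0.93, 0.367, 0.002], [0.367, 0.93, -0.001], [-0.002, -0.0, -1.0]]
wrist_force: [-2.4, -1.0, 4.3]
width: 0.037
grasp_force: 52.1
```

Contact is at about 8 N on the dogs, at the predicted height. I'll turn it under this light pressure, anticlockwise first because the dogs measured slightly that way.

>>> {"api": "carry_out", "payload": {"targets": [{"claw": 3.5,"slide": [0,0,0],"roll": -0.03},{"claw": 3.5,"slide": [0,0,0],"roll": -0.06},{"claw": 3.5,"slide": [0,0,0],"roll": -0.09},{"claw": 3.5,"slide": [0,0,0],"roll": -0.12},{"claw": 3.5,"slide": [0,0,0],"roll": -0.12}]}}

```text
t: 7.42
ee_pos: [0.5271, -0.1368, 0.118]
ee_rot: [[-0.967, 0.253, 0.004], [0.253, 0.967, -0.002], [-0.004, -0.001, -1.0]]
wrist_force: [-0.3, -2.2, 4.1]
width: 0.0372
grasp_force: 51.9
```

>>> {"api": "carry_out", "payload": {"targets": [{"claw": 3.5,"slide": [0,0,0],"roll": -0.03},{"claw": 3.5,"slide": [0,0,0],"roll": -0.06},{"claw": 3.5,"slide": [0,0,0],"roll": -0.09},{"claw": 3.5,"slide": [0,0,0],"roll": -0.12},{"claw": 3.5,"slide": [0,0,0],"roll": -0.12}]}}

```text
t: 7.83
ee_pos: [0.5265, -0.1364, 0.1177]
ee_rot: [[-0.991, 0.136, 0.002], [0.136, 0.991, -0.001], [-0.003, -0.001, -1.0]]
wrist_force: [-0.0, -1.7, 4.2]
width: 0.0373
grasp_force: 52.0
```

```bash
python3 - <<'E'
from h import *
to((.525,-.1357,.118))
b=look("scene");a=look("top")
cv2.imwrite("pics/seat.png",np.hstack([cv2.resize(c["image"][r:r+60,q:q+60,::-1],(400,400),interpolation=cv2.INTER_CUBIC) for c,r,q in((b,185,207),(a,180,293))]))
E
```

```text
t 7.83 pos [ 0.5265 -0.1364  0.1177] w 0.0373 F [-0.  -1.7  4.2] slide cm [ 0.16  0.05 -0.03]
```

View pics/seat.png

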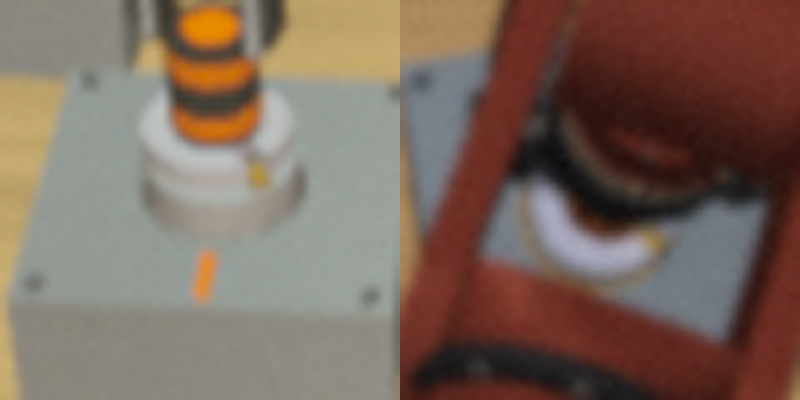

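The scene half shows a gap still under the flange. A dog is visible at (258,172) with the slot notch near (252,152), so it has not dropped yet. I'll put numbers on both angles.

```bash
python3 - <<'E'
from h import *
b=look("scene")
def an(p,z,c): q=onz(b,p[0]-.4,p[1]-.4,z)[:2]-np.array(c); return np.arctan2(q[1],q[0]).round(3),np.hypot(*q).round(4)
print("now slot",an((244.8,207.8),.1067,(.5265,-.1364)),"dog",an((245.7,210.8),.097,(.525,-.136)))
print("before slot",an((242.7,201.7),.133,(.5247,-.1376)))
print(arm.get_obs()["torque"].round(2))
cv2.imwrite("pics/fl.png",cv2.resize(b["image"][190:222,220:257,::-1],(740,590),interpolation=cv2.INTER_NEAREST))
E
```

```text
now slot (np.float64(0.893), np.float64(0.024)) dog (np.float64(0.868), np.float64(0.027))
before slot (np.float64(0.619), np.float64(0.0292))
[-0.16 -0.05 -0.05]
```

View pics/fl.png

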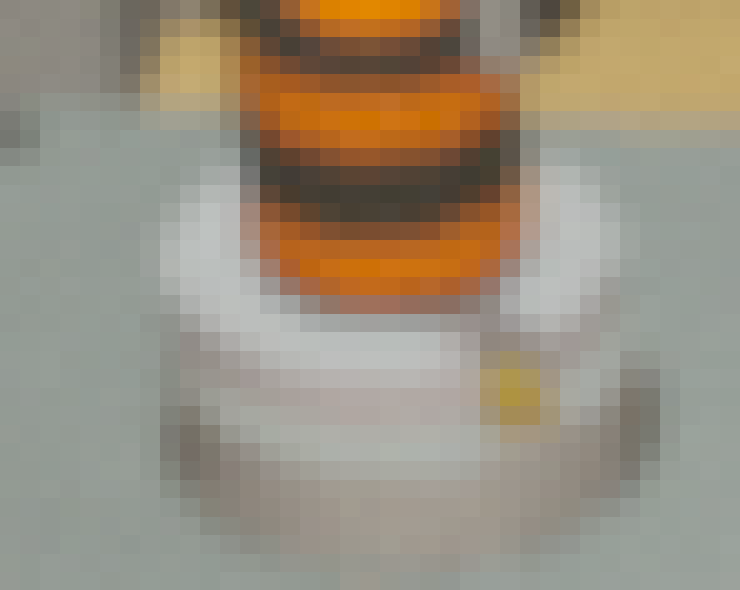

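The slot at (490,330) is practically over the dog at (515,395), and the flange sits about 1 mm toward -y of the ring. I'll shift it by 1 mm and wiggle gently.

>>> {"api": "carry_out", "payload": {"targets": [{"claw": 3.5,"slide": [0.1,0.1,0],"roll": 0},{"claw": 3.5,"slide": [0.1,0.1,0],"roll": 0.03},{"claw": 3.5,"slide": [0.1,0.1,0],"roll": 0.06},{"claw": 3.5,"slide": [0.1,0.1,0],"roll": 0.03},{"claw": 3.5,"slide": [0.1,0.1,0],"roll": 0},{"claw": 3.5,"slide": [0.1,0.1,0],"roll": -0.03},{"claw": 3.5,"slide": [0.1,0.1,0],"roll": -0.06},{"claw": 3.5,"slide": [0.1,0.1,0],"roll": -0.06}]}}

```text
t: 8.65
ee_pos: [0.5233, -0.134, 0.1148]
ee_rot: [[-0.997, 0.076, -0.003], [0.076, 0.997, 0.001], [0.003, 0.001, -1.0]]
wrist_force: [0.8, -0.7, -3.0]
width: 0.0369
grasp_force: 51.3
```

It dropped: z is down 3 mm with no load. I'll follow it down gently.

>>> {"api": "carry_out", "payload": {"targets": [{"claw": 3.5,"slide": [-0.05,-0.05,0.1],"roll": 0},{"claw": 3.5,"slide": [-0.05,-0.05,0.2],"roll": 0},{"claw": 3.5,"slide": [-0.05,-0.05,0.3],"roll": 0},{"claw": 3.5,"slide": [-0.05,-0.05,0.35],"roll": 0},{"claw": 3.5,"slide": [-0.05,-0.05,0.35],"roll": 0},{"claw": 3.5,"slide": [-0.05,-0.05,0.35],"roll": 0}]}}

```text
t: 9.15
ee_pos: [0.5246, -0.1349, 0.1127]
ee_rot: [[-0.997, 0.076, -0.001], [0.076, 0.997, 0.001], [0.001, 0.001, -1.0]]
wrist_force: [-0.0, -0.4, -2.9]
width: 0.0372
grasp_force: 51.2
```

>>> {"api": "carry_out", "payload": {"targets": [{"claw": 3.5,"slide": [0,0,0.05],"roll": 0},{"claw": 3.5,"slide": [0,0,0.1],"roll": 0},{"claw": 3.5,"slide": [0,0,0.15],"roll": 0},{"claw": 3.5,"slide": [0,0,0.2],"roll": 0},{"claw": 3.5,"slide": [0,0,0.2],"roll": 0}]}}

```text
t: 9.57
ee_pos: [0.5251, -0.1352, 0.1113]
ee_rot: [[-0.997, 0.076, 0.0], [0.076, 0.997, 0.0], [-0.0, 0.0, -1.0]]
wrist_force: [-0.1, -0.9, -2.9]
width: 0.037
grasp_force: 51.3
```

>>> {"api": "carry_out", "payload": {"targets": [{"claw": 3.5,"slide": [0,0,0.05],"roll": 0},{"claw": 3.5,"slide": [0,0,0.1],"roll": 0},{"claw": 3.5,"slide": [0,0,0.12],"roll": 0},{"claw": 3.5,"slide": [0,0,0.12],"roll": 0},{"claw": 3.5,"slide": [0,0,0.12],"roll": 0}]}}

```text
t: 9.98
ee_pos: [0.5254, -0.1354, 0.1111]
ee_rot: [[-0.997, 0.076, 0.001], [0.076, 0.997, -0.0], [-0.001, -0.0, -1.0]]
wrist_force: [-3.4, 1.2, 5.6]
width: 0.0371
grasp_force: 52.2
```

It is fully home: contact is 7 mm lower than on the dogs, at 8 N. Now the clockwise turn: about 0.75 rad in all, 0.6 first.

>>> {"api": "carry_out", "payload": {"targets": [{"claw": 3.5,"slide": [0,0,-0.05],"roll": 0.05},{"claw": 3.5,"slide": [0,0,-0.05],"roll": 0.1},{"claw": 3.5,"slide": [0,0,-0.05],"roll": 0.15},{"claw": 3.5,"slide": [0,0,-0.05],"roll": 0.2},{"claw": 3.5,"slide": [0,0,-0.05],"roll": 0.25},{"claw": 3.5,"slide": [0,0,-0.05],"roll": 0.3},{"claw": 3.5,"slide": [0,0,-0.05],"roll": 0.3}]}}

```text
t: 10.57
ee_pos: [0.5259, -0.1358, 0.1111]
ee_rot: [[-0.93, 0.367, 0.002], [0.367, 0.93, -0.001], [-0.002, -0.001, -1.0]]
wrist_force: [-0.6, -0.7, 2.5]
width: 0.0373
grasp_force: 51.8
```

>>> {"api": "carry_out", "payload": {"targets": [{"claw": 3.5,"slide": [0,0,0],"roll": 0.05},{"claw": 3.5,"slide": [0,0,0],"roll": 0.1},{"claw": 3.5,"slide": [0,0,0],"roll": 0.15},{"claw": 3.5,"slide": [0,0,0],"roll": 0.2},{"claw": 3.5,"slide": [0,0,0],"roll": 0.25},{"claw": 3.5,"slide": [0,0,0],"roll": 0.3},{"claw": 3.5,"slide": [0,0,0],"roll": 0.3}]}}

```text
t: 11.15
ee_pos: [0.5258, -0.136, 0.1112]
ee_rot: [[-0.781, 0.625, 0.002], [0.625, 0.781, -0.002], [-0.002, -0.0, -1.0]]
wrist_force: [-1.8, -0.8, 3.6]
width: 0.0369
grasp_force: 51.9
```

```bash
python3 - <<'E'
from h import *
o=arm.get_obs(); to((.525,-.1357,.111)); print("yaw",np.arctan2(o["ee_rot"][1,0],o["ee_rot"][0,0]),o["torque"].round(2))
b=look("scene")
# gold of the dog
im=b["image"].astype(int); g=(im[...,0]-im[...,2])
sub=g[190:222,220:257]; h=cv2.cvtColor(b["image"],cv2.COLOR_RGB2HSV)[190:222,220:257]
np.set_printoptions(linewidth=220)
m=(h[...,1]>70)&(h[...,0]>=18)&(h[...,0]<35); print([(int(x)+220,int(y)+190) for y,x in np.argwhere(m)])
print(h[11:24,6:36,2])
E
```

```text
t 11.15 pos [ 0.5258 -0.136   0.1112] w 0.0369 F [-1.8 -0.8  3.6] slide cm [ 0.08 -0.02  0.02]
yaw 2.466745783860571 [-0.17  0.17  0.15]
[(228, 190), (229, 190), (230, 190), (231, 190), (232, 190), (236, 190), (237, 190), (238, 190), (247, 190), (248, 190), (249, 190), (250, 190), (251, 190), (252, 190), (253, 190), (254, 190), (255, 190), (256, 190), (228, 191), (229, 191), (230, 191), (231, 191), (232, 191), (236, 191), (237, 191), (238, 191), (247, 191), (248, 191), (249, 191), (250, 191), (251, 191), (252, 191), (253, 191), (254, 191), (255, 191), (256, 191), (227, 192), (228, 192), (229, 192), (230, 192), (231, 192), (237, 192), (247, 192), (248, 192), (249, 192), (250, 192), (251, 192), (252, 192), (253, 192), (254, 192), (255, 192), (256, 192), (227, 193), (228, 193), (229, 193), (230, 193), (231, 193), (247, 193), (248, 193), (249, 193), (250, 193), (251, 193), (252, 193), (253, 193), (254, 193), (255, 193), (256, 193), (227, 194), (228, 194), (229, 194), (230, 194), (231, 194), (246, 194), (247, 194), (248, 194), (249, 194), (250, 194), (251, 194), (252, 194), (253, 194), (2
[... 1245 characters left out ...]
159 149 141 143 143 143 147 141 154 169 185 189 189 187 173 157 149 156 159 158 160]
 [155 154 145 141 159 180 188 192 192 187 178 165 155 150 154 158 167 183 189 190 187 181 172 161 150 139 148 158 157 160]
 [155 154 141 135 145 166 176 184 190 188 189 186 178 175 176 181 180 189 189 183 178 170 162 155 145 133 135 154 158 159]
 [155 152 136 129 142 155 163 172 180 182 185 185 179 174 180 183 179 182 180 174 171 164 158 153 141 125 124 150 159 160]
 [154 150 130 123 139 149 155 166 169 174 176 179 172 164 176 179 172 175 176 169 165 163 159 151 135 122 119 150 161 161]
 [156 149 127 115 132 146 156 164 167 170 174 175 171 161 172 177 173 171 173 171 166 161 152 146 134 120 122 154 160 161]]
```

```bash
python3 - <<'E'
from h import *
b=look("scene"); h=cv2.cvtColor(b["image"],cv2.COLOR_RGB2HSV)
w=h[207:220,225:257,1].astype(float)*((h[207:220,225:257,0]>=15)&(h[207:220,225:257,0]<38)); w[w<50]=0
y,x=np.indices(w.shape); u,v=(w*x).sum()/w.sum()+225,(w*y).sum()/w.sum()+207
for r0 in (.093,.096): 
  q=onz(b,u,v,r0)[:2]-[.525,-.136]; print(u,v,np.arctan2(q[1],q[0]),np.hypot(*q))
E
```

```text
240.62196020633752 212.43036109064113 0.34228003413454006 0.0252827589474922
240.62196020633752 212.43036109064113 0.33545132533095623 0.02900313904948138
```

The dog is now at 0.34 rad, so with play the slots are at about 0.28, against marks at 0.12. I'll turn 0.16 more.

>>> {"api": "carry_out", "payload": {"targets": [{"claw": 3.5,"slide": [0,0,0],"roll": 0.04},{"claw": 3.5,"slide": [0,0,0],"roll": 0.08},{"claw": 3.5,"slide": [0,0,0],"roll": 0.12},{"claw": 3.5,"slide": [0,0,0],"roll": 0.16},{"claw": 3.5,"slide": [0,0,0],"roll": 0.16},{"claw": 3.5,"slide": [0,0,0],"roll": 0.16}]}}

```text
t: 11.75
ee_pos: [0.5256, -0.136, 0.1111]
ee_rot: [[-0.672, 0.741, 0.001], [0.741, 0.672, -0.002], [-0.002, -0.0, -1.0]]
wrist_force: [-0.6, -2.7, 5.0]
width: 0.0369
grasp_force: 52.0
```

>>> {"api": "carry_out", "payload": {"targets": [{"claw": 7,"slide": [0,0,0],"roll": 0},{"claw": 8.5,"slide": [0,0,0],"roll": 0},{"claw": 8.5,"slide": [0,0,0],"roll": 0},{"claw": 8.5,"slide": [0,0,0],"roll": 0},{"claw": 8.5,"slide": [0,0,0],"roll": 0},{"claw": 8.5,"slide": [0,0,0],"roll": 0},{"claw": 8.5,"slide": [0,0,0],"roll": 0}]}}

```text
t: 12.33
ee_pos: [0.525, -0.1351, 0.1104]
ee_rot: [[-0.671, 0.742, -0.0], [0.742, 0.671, 0.0], [0.0, 0.0, -1.0]]
wrist_force: [-0.2, -0.4, 1.2]
width: 0.085
grasp_force: 0.0
```

Next I'll rise clear and back off toward +y so the top camera sees the flange.

>>> {"api": "carry_out", "payload": {"targets": [{"claw": 8.5,"slide": [0,0,-2],"roll": 0},{"claw": 8.5,"slide": [0,0,-5],"roll": 0},{"claw": 8.5,"slide": [0,0,-9],"roll": 0},{"claw": 8.5,"slide": [0,0,-12],"roll": 0},{"claw": 8.5,"slide": [3,2.7,-13],"roll": 0},{"claw": 8.5,"slide": [6,5.4,-13],"roll": 0},{"claw": 8.5,"slide": [9,8,-13],"roll": 0},{"claw": 8.5,"slide": [11,10,-13],"roll": 0}]}}

```text
t: 13.0
ee_pos: [0.5252, 0.0161, 0.2413]
ee_rot: [[-0.671, 0.742, 0.001], [0.742, 0.671, 0.001], [0.0, 0.002, -1.0]]
wrist_force: [0.7, 0.1, -1.1]
width: 0.0849
grasp_force: 0.0
```

>>> {"api": "carry_out", "payload": {"targets": [{"claw": 8.5,"slide": [3,3,0],"roll": 0},{"claw": 8.5,"slide": [6,6,0],"roll": 0},{"claw": 8.5,"slide": [6,6,0],"roll": 0},{"claw": 8.5,"slide": [6,6,0],"roll": 0}]}}

```text
t: 13.33
ee_pos: [0.5294, 0.1004, 0.2405]
ee_rot: [[-0.674, 0.739, -0.0], [0.739, 0.674, -0.0], [0.0, -0.0, -1.0]]
wrist_force: [0.7, -0.9, 0.6]
width: 0.0853
grasp_force: 0.0
```

```bash
python3 - <<'E'
from h import *
a=look("top");b=look("scene")
cv2.imwrite("pics/end.png",np.hstack([cv2.resize(c["image"][r:r+56,q:q+56,::-1],(400,400),interpolation=cv2.INTER_CUBIC) for c,r,q in((b,187,210),(a,184,295))]))
print(arm.get_obs()["ee_pos"])
for c in(a,b):
    for s,ce in orange(c)[0]:
        if 190<ce[1]<240 and 215<ce[0]<350: print(s,ce,depthpt(c,*ce).round(4))
E
```

```text
[0.52964775 0.09780973 0.24037366]
[201, 197, 40, 30, 568] [215.1, 213.9] [0.5262 0.1883 0.0585]
[320, 203, 10, 9, 73] [324.6, 207.1] [ 0.5252 -0.1346  0.1529]
[240, 235, 8, 9, 39] [243.6, 239.0] [0.3985 0.0458 0.6429]
[234, 188, 10, 6, 28] [238.7, 190.6] [ 0.5241 -0.136   0.1498]
[233, 194, 13, 7, 56] [239.3, 197.2] [ 0.544  -0.1297  0.1425]
[234, 202, 12, 6, 43] [239.5, 204.9] [ 0.5462 -0.13    0.1174]
[237, 224, 2, 5, 8] [237.4, 225.6] [ 0.5828 -0.1293  0.0728]
[328, 227, 12, 9, 50] [333.9, 230.2] [0.5169 0.136  0.04  ]
```

View pics/end.png

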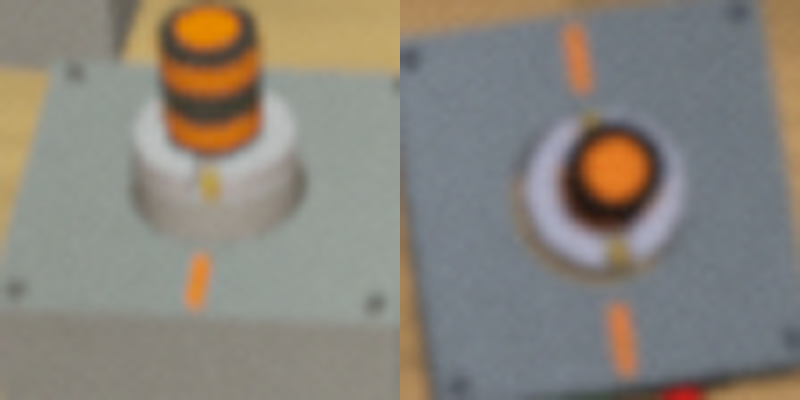

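The view from above shows the dogs at (590,120) and (618,250), which line up with the marks at (577,58) and (622,340) to within about 0.05 rad. The post top is at z ≈ 0.15, so it is home, and the gripper is clear.

```bash
python3 -c "
from plant import arm
print(arm.job_done())"
```

```text
the job is handed in; nothing more can be done
None
```

The orange mandrel is fully home in the largest turntable's spindle, with its slots over the dogs. It was turned clockwise to within about 0.05 rad of the orange marks by camera, then released, and the job is handed in; the judge's verdict was not shown.

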